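# Load the calibrator rack from palest to darkest

## Robot

A 6-joint arm with a two-finger parallel gripper is mounted at the origin on the work surface. World frame = base frame: x ahead of the robot, y to its left, z up, the work surface at z = 0. Lengths are in m, angles in rad, forces in N, time in s.
With the tool pointing down it reaches from about 0.35 to 0.85 m from the base axis. Payload 8.1 kg.
Tool frame: the origin (TCP) lies midway between the tips of the shut fingers; the grasp point (between the pads) lies robot.grip_depth behind it (robot.grip_depth is the distance from the TCP to the grasp point, in m); z points along the fingers, y is the line along which they close (so a half turn about z gives the same grasp; the last joint's range is limited). The gripper opens to 93 mm and grips with 3 to 60 N. Pads are 15 mm wide; open, the fingers measure 128 mm over their backs; the gripper's body (75 mm by 188 mm) begins 65 mm behind the grasp point.
Start: joints at [1.038, 0.13, 1.488, -0, 1.523, -0.085], TCP at [0.26, 0.541, 0.219] pointing down, gripper open.
Joint ranges: [-2.96, 2.96], [-0.89, 2.26], [0.02, 2.5], [-1.34, 4.48], [0, 2.73], [-2.66, 2.66]. Speed limits (rad/s): [2.39, 2.39, 2.79, 3.14, 3.14, 3.14].

## Interface

Orientations are given as a rotation vector (axis times angle).
In Python, from plant import robot gives the robot as it stands.
- The arm moves only by the tool carry_out, never from a script. Its argument "rows" is a list of rows, each a list of 6 numbers: the shift along the tool's x, y, z in m, then the turn, a rotation vector about the tool's x, y, z in degrees. A call has 1 to 12 rows; each row is the pose to reach, as a shift and turn from the pose commanded when the call began, along the tool's axes at that moment; what a row does not reach only later rows make up. A row lasts 1/8 s, in which the tool goes at most 62.5 mm and 10.7 degrees, less where a joint would pass 70% of its speed; a pose out of reach is approached as far as the arm can. A call with a gripper value outside its range is refused whole. "jaw" is the closure in counts, from 0 (fully open) to 255 (shut), set as the call begins (left out, the last holds). The fingers move at their own pace and stop on an object; "force" is the grip in N (left out, the last holds). Time passes only in rows, so rows that repeat a pose let the fingers close. It gives the time, the measured TCP pose, the force, the opening and the grip force at its end, in the units of the state.
- robot.read_state(): the state, without advancing time (a new reading comes with each control period).
- robot.read_camera(name): name is "scene" or "top" or "wrist"; returns the picture (420x560x3 uint8, red, green, blue); there is no depth.
- robot.camera_model(name): a dict with "fx", "fy", "cx", "cy" (pixels), "dist" ([k1, k2, p1, p2, k3] as OpenCV has them; the pictures are not rectified), "R" (3x3) and "t" (3): a world point X has camera coordinates R X + t; the wrist camera has in their place "mount" (4x4, takes a point from camera to tool coordinates, whose origin is the TCP and whose axes are the flange's). Camera axes: x right, y down, z forward; pixel columns grow to the right and rows downward; lengths in m; the calibration is good to about 2 mm. A picture is of the moment at which its call begins: read the wrist's pose just before it. camera_model takes no time and is no camera call.
- robot.close_job(): hands the job in; it is judged then, once.
Trained networks look in the newest picture that a camera, given by its name, has taken for a name from the list of things; names that differ only in an ending like _2 or _b are one class to them, and where a whole thing is asked for, a point or a joint stands for the part that bears it (a point fixed in the world has none). Each returns a list of dicts, best first, with "conf" (0 to 1); they miss things now and then, are a little off and sometimes report something else, mostly with a low value. They report only what shows in the picture. A call takes as long as a camera call. They do not tell look-alikes from the thing itself.
- robot.outline_of(camera, target): "pixels" (420x560 bool, what is visible of it) and "pixel" ([column, row] in pixels, amid what is visible of it).
The state is a dict: "t": time; "q": joint angles; "dq": joint speeds; "joint_torque": joint torques, N m; "tool_pos": TCP position; "orientation": TCP orientation; "force": force on the tool from outside, world axes, zero at the start; "wrist_torque": the same for the moment, N m; "opening": finger opening in m; "gripper_force": force on a finger pad.
Only numpy, scipy, OpenCV 4.12 (cv2) and the standard library are available. Lean on these libraries where they do the work, as an engineer would, in place of code of your own. Each camera call takes 0.05 s, during which the arm holds its last target. There are 200 camera calls.

## Task

Load the four red-series calibrator bottles from the kit tray into the analyser's calibrator rack in order of the shade of their caps: the palest in the place next to the white handle, then darker and darker, the darkest in the place farthest from the handle. Keep the bottles upright, set each one down gently on the floor of its recess and let go, do not drop them, and leave the blue-capped and green-capped controls in the tray where they are.

Things in the scene. Friction and masses are not known exactly. Their poses are not given: they have to be found in the camera images.
- cal_palest: calibrator 1 of 4 (palest), cap and label band very pale pink, nearly white: amber glass bottle 28 mm in diameter, 62 mm tall, screw cap 26 mm in diameter (top 16 mm), 40 to 65 g; origin: centre of its underside, z up, yaw of no meaning. Stands in the kit tray; grip the glass body and lift straight up.
- cal_light: calibrator 2 of 4 (second), cap and label band salmon pink: amber glass bottle 28 mm in diameter, 62 mm tall, screw cap 26 mm in diameter (top 16 mm), 40 to 65 g; origin: centre of its underside, z up, yaw of no meaning.
- cal_mid: calibrator 3 of 4 (third), cap and label band clear red: amber glass bottle 28 mm in diameter, 62 mm tall, screw cap 26 mm in diameter (top 16 mm), 40 to 65 g; origin: centre of its underside, z up, yaw of no meaning.
- cal_darkest: calibrator 4 of 4 (darkest), cap and label band very dark maroon, nearly black: amber glass bottle 28 mm in diameter, 62 mm tall, screw cap 26 mm in diameter (top 16 mm), 40 to 65 g; origin: centre of its underside, z up, yaw of no meaning.
- control_blue: positive control, cap deep blue, of the same size and form as the calibrators, origin: centre of its underside. Stays where it is. Kit tray: fixed, 186 x 140 mm, six pockets 32 mm wide, 14 mm deep, in two rows of three, 58 mm apart in the row, rows 64 mm apart; any bottle may be in any pocket.
- control_green: negative control, cap green, of the same size and form as the calibrators, origin: centre of its underside. Stays where it is. Kit tray heights above the bench: pocket floors 10 mm, grey insert's top 24 mm, white carton's edge 30 mm, tops of the bottles 72 mm. It may lie any way round.
- place1: first place of the calibrator rack, 1 white dot beside it, next to the white handle: round recess 44 mm in diameter, 8 mm deep; origin: centre of its black rubber floor, 14 mm above the bench; z up, x along the row away from the handle. The handle: a loop across the bar, 57 mm high, 50 mm before place 1.
- place2: second place of the calibrator rack, 2 white dots beside it: round recess 44 mm in diameter, 8 mm deep; origin: centre of its black rubber floor, 14 mm above the bench; z up, x along the row away from the handle. Rack: a fixed blue-grey bar 264 x 66 x 22 mm, four places 56 mm apart in one row.
- place3: third place of the calibrator rack, 3 white dots beside it: round recess 44 mm in diameter, 8 mm deep; origin: centre of its black rubber floor, 14 mm above the bench; z up, x along the row away from the handle. The rack may lie any way round, on the left or right of the bench, the kit tray on the other side.
- place4: fourth place of the calibrator rack, 4 white dots beside it, farthest from the handle: round recess 44 mm in diameter, 8 mm deep; origin: centre of its black rubber floor, 14 mm above the bench; z up, x along the row away from the handle. Nothing else stands within 0.75 m of the robot; past that a tip box and a small bottle, under 105 mm high.
Mind the look-alikes: they are no part of the job. What is shaped like the cal_darkest but yellow is not meant. Leave any yellow look-alike of the cal_palest alone.

How it is judged:
At the end, for the whole second after the job is handed in: Each calibrator upright (0.1 rad) in its own place, palest 1 to darkest 4: within 10 mm of its centre, underside within 3 mm of the recess floor; both controls upright within 10 mm of where they started; all at rest, released (horizontal distance between cal_palest and place1 below 0.01 m and z of cal_palest in the frame of place1 between -0.003 and 0.003 m and horizontal distance between cal_light and place2 below 0.01 m and z of cal_light in the frame of place2 between -0.003 and 0.003 m and horizontal distance between cal_mid and place3 below 0.01 m and z of cal_mid in the frame of place3 between -0.003 and 0.003 m and horizontal distance between cal_darkest and place4 below 0.01 m and z of cal_darkest in the frame of place4 between -0.003 and 0.003 m and distance of each of control_blue, control_green from where it was at the start of the episode below 0.01 m and angle between each of cal_palest, cal_light, cal_mid, cal_darkest, control_blue, control_green's own z axis and vertical below 0.1 rad and linear speed of each of cal_palest, cal_light, cal_mid, cal_darkest, control_blue, control_green below 0.02 m/s and angular speed of each of cal_palest, cal_light, cal_mid, cal_darkest, control_blue, control_green below 0.3 rad/s and contact force between each of cal_palest, cal_light, cal_mid, cal_darkest and the fingers below 0.05 N); the robot touches nothing.
It fails at once if a bottle tipped more than 40 degrees from upright (angle between any of cal_palest, cal_light, cal_mid, cal_darkest, control_blue, control_green's own z axis and vertical above 0.7 rad).
It fails at once if a control lifted or shifted by more than 15 mm (distance of any of control_blue, control_green from where it was at the start of the episode above 0.015 m).
It fails at once if a bottle dropped (falling free at over 0.7 m/s, a drop of some 25 mm) or knocked flying ((linear speed of cal_palest above 0.7 m/s and contact force between cal_palest and the fingers below 0.01 N) or (linear speed of cal_light above 0.7 m/s and contact force between cal_light and the fingers below 0.01 N) or (linear speed of cal_mid above 0.7 m/s and contact force between cal_mid and the fingers below 0.01 N) or (linear speed of cal_darkest above 0.7 m/s and contact force between cal_darkest and the fingers below 0.01 N) or (linear speed of control_blue above 0.7 m/s and contact force between control_blue and the fingers below 0.01 N) or (linear speed of control_green above 0.7 m/s and contact force between control_green and the fingers below 0.01 N)).
It also fails if it takes over 120 s, if anything falls off the work surface, if the arm or the gripper's body presses on something with over 40 N, if the wrist force passes 120 N, or if a joint passes its speed limit or range.

## Working session

There is one attempt and no reset: what is moved stays moved. The work goes in short steps, Python scripts to look and compute and a tool call to move; the robot and the scene stay as the last step left them, time stands still between calls to the robot, and variables do not carry over. Pictures are saved under pics/ and viewed, at most 14 in all, crops included, and the job is handed in when it is done.

Besides the shell and the picture viewer there is one more tool, called after "Emit:" as name([rows], argument=value, ...), one row to a line, values as JSON. carry_out: Moves the arm, as the interface text tells. Its arguments: {"type":"object","properties":{"rows":{"type":"array"},"jaw":{"type":"number"},"force":{"type":"number"}},"required":["rows"]}

```bash
mkdir -p pics; ls; python3 - <<'E'
from plant import robot
import cv2,numpy as np
s=robot.read_state();print({k:np.round(v,4) for k,v in s.items()},robot.grip_depth)
a=robot.read_camera("scene");b=robot.read_camera("top")
cv2.imwrite("pics/scene.png",a[:,:,::-1]);cv2.imwrite("pics/top.png",b[:,:,::-1])
for n in("scene","top","wrist"):print(n,robot.camera_model(n))
E
```

```text
pics
{'t': np.float64(0.0), 'q': array([ 1.0377,  0.1312,  1.4893, -0.    ,  1.523 , -0.0854]), 'dq': array([ 0.001 ,  0.0001, -0.0004, -0.0009, -0.0002, -0.0011]), 'joint_torque': array([-1.50000e-03, -5.59873e+01, -4.91737e+01,  7.66000e-02,
        3.63000e-02, -2.00000e-04]), 'tool_pos': array([0.2594, 0.5404, 0.2176]), 'orientation': array([-6.9730e-01, -3.0626e+00,  2.9000e-03]), 'force': array([ 0.1905, -0.4225,  0.2431]), 'wrist_torque': array([ 0.0213,  0.0142, -0.0053]), 'gripper_force': np.float64(0.0), 'opening': np.float64(0.0929)} 0.0188
scene {'fx': 423.84807354013736, 'fy': 423.84807354013736, 'cx': 275.8719770405163, 'cy': 218.25742327329573, 'dist': array([0.02341875, 0.        , 0.        , 0.        , 0.        ]), 'R': array([[-0.85860936,  0.51261049, -0.00452313],
       [ 0.41169236,  0.68426304, -0.60190821],
       [-0.30544945, -0.51866616, -0.79855247]]), 't': array([ 0.4087564 , -0.19647043,  1.05195843])}
top {'fx': 382.3539975118315, 'fy': 382.3539975118315, 'cx': 283.4669317844766, 'cy': 211.28296482035583, 'dist': array([-0.03766419,  0.        ,  0.        ,  0.        ,  0.        ]), 'R': array([[-0.09062801, -0.99588362, -0.00154255],
       [-0.9749814 ,  0.08904132, -0.20367352],
       [ 0.20297248, -0.01695457, -0.97903765]]), 't': array([0.05386612, 0.47398409, 0.66606623])}
wrist {'fx': 290.6996047646065, 'fy': 290.6996047646065, 'cx': 283.5746502636074, 'cy': 208.0532200440405, 'dist': array([-0.02325973,  0.        ,  0.        ,  0.        ,  0.        ]), 'mount': array([[-9.22446104e-04, -9.68230302e-01, -2.50058458e-01,
         6.87767285e-02],
       [ 9.99999552e-01, -9.46755624e-04, -2.30674322e-05,
         6.35015177e-04],
       [-2.14409664e-04, -2.50058367e-01,  9.68230741e-01,
        -1.66457655e-01],
       [ 0.00000000e+00,  0.00000000e+00,  0.00000000e+00,
         1.00000000e+00]])}
```

View pics/scene.png

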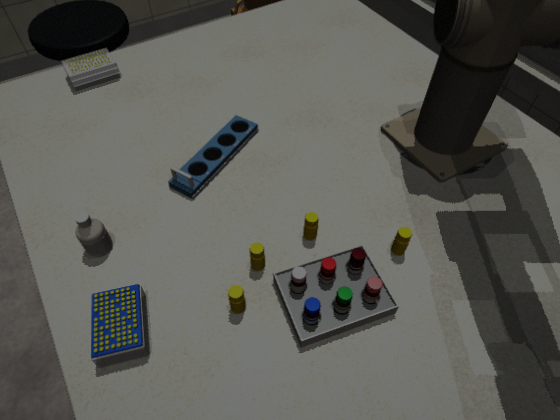

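View pics/top.png

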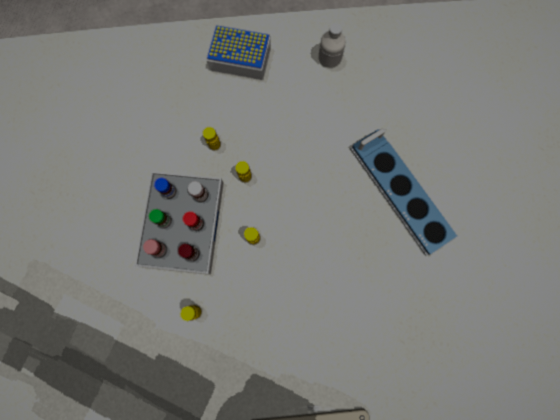

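The top picture shows the caps white (196,188), red (191,219), maroon (187,251), blue (163,186), green (157,216) and salmon (152,247). The four yellow bottles outside the tray, at (210,135), (243,170), (252,236) and (190,313), are the look-alikes. The rack's handle is at (372,140), with places at (384,162), (401,185), (418,208) and (435,232). Next I'll measure these from both views.

```bash
cat > h.py <<'E'
import numpy as np,cv2
from plant import robot
from scipy.optimize import least_squares
from scipy.spatial.transform import Rotation as Ro
def K(m): return np.array([[m["fx"],0,m["cx"]],[0,m["fy"],m["cy"]],[0,0,1]])
def proj(m,X): return cv2.projectPoints(np.float64(X).reshape(-1,3),cv2.Rodrigues(np.float64(m["R"]))[0],np.float64(m["t"]),K(m),m["dist"])[0].reshape(-1,2)
def wristmodel(s):
    m=dict(robot.camera_model("wrist"));T=np.eye(4);T[:3,:3]=Ro.from_rotvec(s["orientation"]).as_matrix();T[:3,3]=s["tool_pos"]
    C=np.linalg.inv(T@m["mount"]);m["R"]=C[:3,:3];m["t"]=C[:3,3];return m
def tri(ms,ps):
    f=lambda X:np.concatenate([proj(m,X)[0]-p for m,p in zip(ms,ps)])
    r=least_squares(f,[.5,0,.05]);return r.x,np.abs(r.fun).max()
NAMES=["cal_palest","cal_light","cal_mid","cal_darkest","control_blue","control_green","place1","place2","place3","place4"]
E
python3 - <<'E'
from h import *
im={c:robot.read_camera(c) for c in("scene","top")}
M={c:robot.camera_model(c) for c in im}
for n in NAMES:
    P={}
    for c in im:
        o=robot.outline_of(c,n); P[c]=o
        print(n,c,[(np.round(d["pixel"]),round(d["conf"],2),int(d["pixels"].sum())) for d in o[:5]])
E
```

```text
cal_palest scene [(array([295., 284.]), 0.94, 361), (array([235., 299.]), 0.91, 403), (array([256., 255.]), 0.57, 376)]
cal_palest top [(array([212., 138.]), 0.86, 305), (array([243., 172.]), 0.59, 268), (array([196., 192.]), 0.57, 259)]
cal_light scene [(array([372., 288.]), 0.87, 368)]
cal_light top [(array([156., 250.]), 0.77, 303)]
cal_mid scene [(array([324., 269.]), 0.78, 392)]
cal_mid top [(array([194., 218.]), 0.62, 292)]
cal_darkest scene [(array([354., 260.]), 0.91, 375), (array([314., 225.]), 0.65, 368)]
cal_darkest top [(array([194., 314.]), 0.64, 233), (array([251., 237.]), 0.64, 207)]
control_blue scene [(array([311., 312.]), 0.63, 452), (array([356., 260.]), 0.34, 374)]
control_blue top [(array([160., 190.]), 0.64, 277), (array([199., 191.]), 0.59, 314)]
control_green scene [(array([340., 303.]), 0.66, 404)]
control_green top [(array([161., 219.]), 0.76, 311), (array([434., 234.]), 0.46, 306)]
place1 scene [(array([228., 144.]), 0.57, 120), (array([197., 169.]), 0.52, 153), (array([212., 153.]), 0.44, 171)]
place1 top [(array([398., 186.]), 0.81, 322), (array([418., 20
[... 173 characters left out ...]
([212., 153.]), 0.44, 171)]
place2 top [(array([398., 186.]), 0.81, 322), (array([418., 208.]), 0.73, 299), (array([433., 235.]), 0.7, 360), (array([383., 164.]), 0.64, 324)]
place3 scene [(array([228., 144.]), 0.57, 120), (array([197., 169.]), 0.52, 153), (array([212., 153.]), 0.44, 171)]
place3 top [(array([398., 186.]), 0.81, 322), (array([418., 208.]), 0.73, 299), (array([433., 235.]), 0.7, 360), (array([383., 164.]), 0.64, 324)]
place4 scene [(array([228., 144.]), 0.57, 120), (array([197., 169.]), 0.52, 153), (array([212., 153.]), 0.44, 171)]
place4 top [(array([398., 186.]), 0.81, 322), (array([418., 208.]), 0.73, 299), (array([433., 235.]), 0.7, 360), (array([383., 164.]), 0.64, 324)]
```

```bash
python3 - <<'E'
import cv2,numpy as np
a=cv2.imread("pics/scene.png")[225:345,260:410];b=cv2.imread("pics/top.png")[160:280,120:270]
c=cv2.imread("pics/scene.png")[105:205,155:275];d=cv2.imread("pics/top.png")[120:260,340:460]
r=lambda i,h:cv2.resize(i,(400,h),interpolation=cv2.INTER_CUBIC)
cv2.imwrite("pics/z1.png",np.vstack([np.hstack([r(a,300),r(b,300)]),np.hstack([r(c,300),r(d,300)])]))
E
```

```text
(no output)
```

View pics/z1.png

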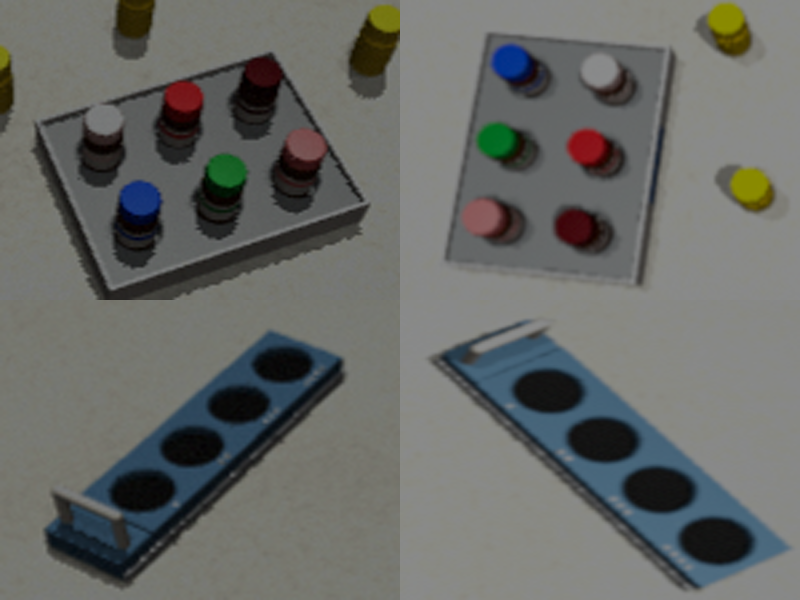

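```bash
python3 - <<'E'
from h import *
M=[robot.camera_model(c) for c in("scene","top")]
D=dict(white=((298.6,271.8),(195,188.4)),red=((329,263.8),(190.5,218.8)),maroon=((357.9,253.4),(185.6,250.4)),blue=((312.5,303),(161.6,184.8)),green=((344.8,292.6),(156.4,215.6)),salmon=((374,282.2),(151.9,246.4)),
p1=((197.6,168.7),(384.4,162)),p2=((212.6,153.7),(400.9,185.3)),p3=((226.7,139.7),(418,208.7)),p4=((239.9,126.7),(434.8,232)))
for n,p in D.items():
    X,e=tri(M,np.array(p));print(n,X.round(4),round(e,2),round(np.hypot(*X[:2]),3))
E
```

```text
white [0.5298 0.1688 0.0715] 0.06 0.556
red [0.4738 0.1808 0.068 ] 0.43 0.507
maroon [0.4172 0.1912 0.0705] 0.24 0.459
blue [0.5422 0.2306 0.0711] 0.13 0.589
green [0.4847 0.2422 0.0705] 0.51 0.542
salmon [0.4294 0.2518 0.0699] 0.51 0.498
p1 [ 0.5647 -0.2004  0.0201] 0.21 0.599
p2 [ 0.5141 -0.2263  0.0199] 0.05 0.562
p3 [ 0.464  -0.2526  0.0195] 0.15 0.528
p4 [ 0.4151 -0.2775  0.02  ] 0.3 0.499
```

The colour measurement holds up: cap tops come out at z≈0.07, places at 0.02, and the spacings match 58, 64 and 56 mm. The dots confirm that place1 is next to the handle. What could be mistaken for the white palest cap at (196,188) is the yellow bottles at (243,170), (210,135) and (252,236), all outside the tray. I'll choose the ones in the tray. Next comes a closer look from the wrist camera.

```bash
cat >> h.py <<'E'
def move(p,yaw,s=None):
    """shift (tool axes, mm->m) and turn (deg) to TCP p, closing axis at yaw deg, tool down"""
    s=s or robot.read_state();R=Ro.from_rotvec(s["orientation"])
    c,n=np.cos(np.radians(yaw)),np.sin(np.radians(yaw))
    T=Ro.from_matrix(np.array([[-n,c,0],[c,n,0],[0,0,-1]]).T)
    return np.r_[R.inv().apply(np.array(p)-s["tool_pos"]).round(4),(R.inv()*T).as_rotvec(degrees=True).round(2)]
E
python3 -c "
from h import *
print(move([.44,.215,.26],-101.2))"
```

```text
[-3.0350e-01 -2.1570e-01 -4.1400e-02 -0.0000e+00  1.0000e-02  1.6554e+02]
```

Emit:
carry_out([
  [-0.03,-0.02,-0.041,0,0,10],
  [-0.06,-0.04,-0.041,0,0,20],
  [-0.09,-0.06,-0.041,0,0,30],
  [-0.12,-0.08,-0.041,0,0,40],
  [-0.15,-0.1,-0.041,0,0,50],
  [-0.18,-0.12,-0.041,0,0,60],
  [-0.2,-0.14,-0.041,0,0,70],
  [-0.22,-0.16,-0.041,0,0,80],
  [-0.25,-0.18,-0.041,0,0,90],
  [-0.27,-0.2,-0.041,0,0,100],
  [-0.303,-0.216,-0.041,0,0,110],
  [-0.303,-0.216,-0.041,0,0,120],
], jaw=120, force=15)

```text
t: 2.7
tool_pos: [0.4405, 0.2131, 0.2597]
orientation: [3.005, 0.914, 0.0]
force: [-0.3, 0.2, -0.2]
opening: 0.0493
gripper_force: 0.0
```

```bash
python3 -c "
from h import *
s=robot.read_state();print(s['q'].round(3),s['tool_pos'].round(4),s['opening'],move([.44,.215,.26],-101.2))"
```

```text
[ 3.460e-01 -1.870e-01  1.725e+00 -1.000e-03  1.603e+00  1.326e+00] [0.4405 0.2131 0.2597] 0.04927703152313013 [ 6.000e-04 -1.900e-03 -3.000e-04  3.000e-02 -2.000e-02  4.505e+01]
```

Emit:
carry_out([
  [0,-0.002,0,0,0,10],
  [0,-0.002,0,0,0,20],
  [0,-0.002,0,0,0,30],
  [0,-0.002,0,0,0,40],
  [0,-0.002,0,0,0,45],
  [0,-0.002,0,0,0,45],
  [0,-0.002,0,0,0,45],
])

```text
t: 3.58
tool_pos: [0.4382, 0.2166, 0.2597]
orientation: [-3.128, 0.288, -0.0]
force: [0.1, -0.6, 0.3]
opening: 0.0492
gripper_force: 0.0
```

```bash
python3 - <<'E'
from h import *
s=robot.read_state();a=robot.read_camera("wrist");cv2.imwrite("pics/w1.png",a[:,:,::-1])
m=wristmodel(s);print(s['tool_pos'].round(4))
for n,X in dict(white=[.5298,.1688,.0715],red=[.4738,.1808,.0715],maroon=[.4172,.1912,.0715],blue=[.5422,.2306,.0715],green=[.4847,.2422,.0715],salmon=[.4294,.2518,.0715]).items(): print(n,proj(m,X).round(1))
E
```

```text
[0.4382 0.2166 0.2597]
white [[310.2 107. ]]
red [[307.9 156.9]]
maroon [[307.1 203.3]]
blue [[255.8 106.3]]
green [[256.3 157.4]]
salmon [[257.9 202.6]]
```

View pics/w1.png

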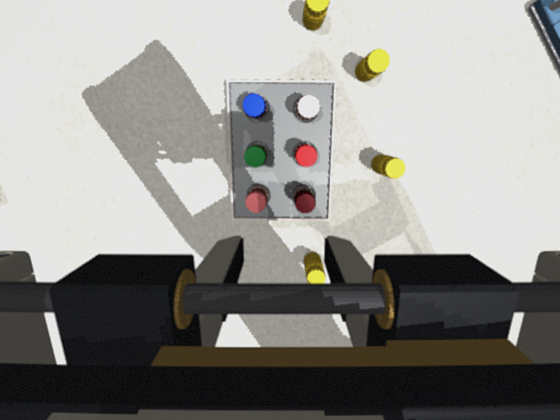

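The wrist view has the caps at blue (254,105), white (308,107), green (255,155), red (306,155), salmon (257,199) and maroon (305,201). That agrees with the projections to about 1.5 px (2 mm), and I'll average the two. The white cap really is white, and the yellow ones are outside the tray. I'll pick the palest first.

```bash
cat >> h.py <<'E'
C=np.array([.4803,.2119]);u=np.array([.9818,-.1899]);v=np.array([.1899,.9818])
B=dict(pale=C+.058*u-.032*v,mid=C-.032*v,dark=C-.058*u-.032*v,light=C-.058*u+.032*v);TY=-100.95
PC=np.array([.4895,-.2392]);r=np.array([-.8889,-.4582]);PL=[PC+r*.056*(i-1.5) for i in range(4)];RY=207.27-270
E
python3 -c "
from h import *
print(B,PL,move([*B['pale'],.1],TY),move([*B['pale'],.03],TY))"
```

```text
{'pale': array([0.5311676, 0.1694682]), 'mid': array([0.4742232, 0.1804824]), 'dark': array([0.4172788, 0.1914966]), 'light': array([0.4294324, 0.2543318])} [array([ 0.5641676, -0.2007112]), array([ 0.5143892, -0.2263704]), array([ 0.4646108, -0.2520296]), array([ 0.4148324, -0.2776888])] [ 0.1     0.0293  0.1597 -0.     -0.      0.39  ] [ 0.1     0.0293  0.2297 -0.     -0.      0.39  ]
```

Emit:
carry_out([
  [0.05,0.015,0.03,0,0,0.4],
  [0.1,0.029,0.07,0,0,0.4],
  [0.1,0.029,0.12,0,0,0.4],
  [0.1,0.029,0.155,0,0,0.4],
  [0.1,0.029,0.16,0,0,0.4],
  [0.1,0.029,0.16,0,0,0.4],
])

```text
t: 4.38
tool_pos: [0.5316, 0.1698, 0.1007]
orientation: [-3.127, 0.302, -0.001]
force: [0.6, 0.3, 0.3]
opening: 0.0491
gripper_force: 0.0
```

```bash
python3 - <<'E'
from h import *
s=robot.read_state();a=robot.read_camera("wrist");cv2.imwrite("pics/w2.png",a[150:350,130:430,::-1].repeat(2,0).repeat(2,1))
m=wristmodel(s);print(s['tool_pos'].round(4),proj(m,[*B['pale'],.072]),proj(m,s['tool_pos']),move([*B['pale'],.03],TY))
E
```

```text
[0.5316 0.1698 0.1007] [[285.09751308 234.56732737]] [[284.62964974 249.75274468]] [-0.0012  0.0009  0.0717 -0.06   -0.14   -0.07  ]
```

View pics/w2.png

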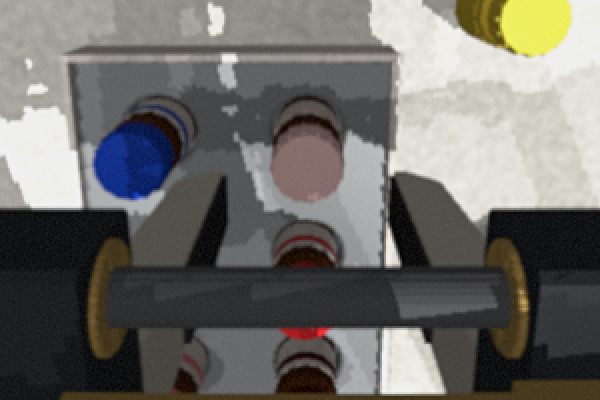

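The crop shows the very pale pink cap at (283,234), within 2 px of the prediction. It is the right bottle and sits centred between the open fingers. I'll descend, grip and lift.

Emit:
carry_out([
  [-0.001,0.001,0.03,0,0,0],
  [-0.001,0.001,0.05,0,0,0],
  [-0.001,0.001,0.065,0,0,0],
  [-0.001,0.001,0.071,0,0,0],
  [-0.001,0.001,0.071,0,0,0],
  [-0.001,0.001,0.071,0,0,0],
])

```text
t: 5.18
tool_pos: [0.5307, 0.169, 0.0295]
orientation: [-3.127, 0.303, -0.002]
force: [0.3, 0.1, 0.7]
opening: 0.0493
gripper_force: 0.0
```

Emit:
carry_out([
  [0,0,0,0,0,0],
  [0,0,0,0,0,0],
  [0,0,0,0,0,0],
  [0,0,0,0,0,0],
  [0,0,0,0,0,0],
  [0,0,0,0,0,0],
], jaw=255, force=15)

```text
t: 5.92
tool_pos: [0.5302, 0.1689, 0.0289]
orientation: [-3.127, 0.303, -0.001]
force: [-0.4, -0.1, 3.4]
opening: 0.0273
gripper_force: 15.0
```

Emit:
carry_out([
  [0,0,-0.01,0,0,0],
  [0,0,-0.03,0,0,0],
  [0,0,-0.06,0,0,0],
  [0,0,-0.09,0,0,0],
  [0,0,-0.11,0,0,0],
  [0,0,-0.12,0,0,0],
  [0,0,-0.12,0,0,0],
])

```text
t: 6.8
tool_pos: [0.5302, 0.1689, 0.1491]
orientation: [-3.127, 0.303, -0.001]
force: [0.1, 0.1, -1.4]
opening: 0.0273
gripper_force: 15.0
```

```bash
python3 - <<'E'
from h import *
s=robot.read_state();print(s['q'].round(2),s['opening'],s['gripper_force'],move([*PL[0],.15],RY),move([*PL[0],.036],RY))
E
```

```text
[ 0.22  0.06  1.7  -0.    1.39  1.98] 0.027297931972593358 14.999865570862312 [ 1.042e-01  3.562e-01 -9.000e-04 -0.000e+00 -5.000e-02 -3.832e+01] [  0.1041   0.3563   0.1131  -0.      -0.05   -38.32  ]
```

Emit:
carry_out([
  [0.006,0.02,0,0,0,-2],
  [0.017,0.06,0,0,0,-6],
  [0.033,0.11,0,0,0,-12],
  [0.048,0.16,0,0,0,-18],
  [0.063,0.21,0,0,0,-23],
  [0.077,0.26,0,0,0,-28],
  [0.092,0.31,0,0,0,-33],
  [0.1,0.34,0,0,0,-36],
  [0.104,0.356,0,0,0,-38.3],
  [0.104,0.356,0,0,0,-38.3],
  [0.104,0.356,0,0,0,-38.3],
])

```text
t: 8.18
tool_pos: [0.5633, -0.1996, 0.1476]
orientation: [-3.052, -0.738, 0.002]
force: [0.3, 0.0, -0.6]
opening: 0.0276
gripper_force: 15.0
```

```bash
python3 - <<'E'
from h import *
s=robot.read_state();a=robot.read_camera("wrist");cv2.imwrite("pics/w3.png",a[:,:,::-1])
m=wristmodel(s);print(s['tool_pos'].round(4),s['force'])
for p in PL: print(proj(m,[*p,.014]).round(1),proj(m,[*p,.022]).round(1))
print(move([*PL[0],.05],RY))
E
```

```text
[ 0.5633 -0.1996  0.1476] [ 0.33570396  0.03139496 -0.58772908]
[[285.4 200.6]] [[285.4 202.3]]
[[285.4 249.8]] [[285.5 252.7]]
[[285.4 294.8]] [[285.5 298.6]]
[[285.5 336. ]] [[285.5 340.5]]
[ 0.0001  0.0016  0.0979 -0.07    0.04   -0.03  ]
```

View pics/w3.png

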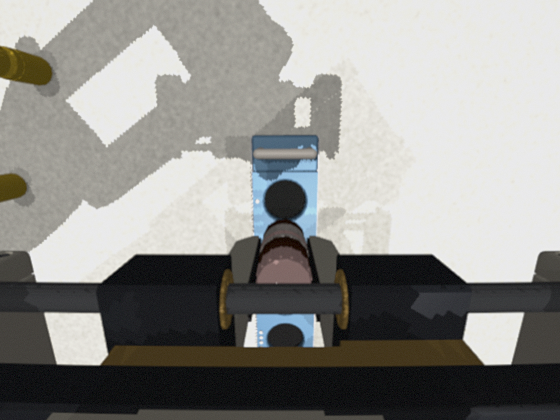

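Place 1 shows at (285,200) and was predicted at (285,200.6), so the rack estimate is right. The bottle hangs upright, so I'll lower it.

Emit:
carry_out([
  [0,0.0015,0.03,0,0,0],
  [0,0.0015,0.06,0,0,0],
  [0,0.0015,0.085,0,0,0],
  [0,0.0015,0.098,0,0,0],
  [0,0.0015,0.106,0,0,0],
  [0,0.0015,0.11,0,0,0],
  [0,0.0015,0.113,0,0,0],
  [0,0.0015,0.1145,0,0,0],
  [0,0.0015,0.1145,0,0,0],
])

```text
t: 9.35
tool_pos: [0.5646, -0.202, 0.0344]
orientation: [3.053, 0.74, 0.001]
force: [0.8, 0.2, -1.2]
opening: 0.0275
gripper_force: 15.0
```

Emit:
carry_out([
  [0,-0.001,0.0005,0,0,0],
  [0,-0.001,0.001,0,0,0],
  [0,-0.001,0.0015,0,0,0],
  [0,-0.001,0.0015,0,0,0],
])

```text
t: 9.85
tool_pos: [0.5641, -0.201, 0.033]
orientation: [3.053, 0.74, 0.0]
force: [-1.2, 0.9, 3.8]
opening: 0.0273
gripper_force: 15.0
```

Contact came at TCP z 0.033, as expected. Now I'll release and rise.

Emit:
carry_out([
  [0,0,0,0,0,0],
  [0,0,0,0,0,0],
  [0,0,0,0,0,0],
  [0,0,0,0,0,0],
], jaw=120)

```text
t: 10.35
tool_pos: [0.564, -0.2009, 0.0325]
orientation: [-3.053, -0.74, 0.0]
force: [0.2, 0.3, -0.4]
opening: 0.0492
gripper_force: 0.0
```

Emit:
carry_out([
  [0,0,-0.02,0,0,0],
  [0,0,-0.05,0,0,0],
  [0,0,-0.08,0,0,0],
  [0,0,-0.115,0,0,0],
  [0,0,-0.115,0,0,0],
])

```text
t: 10.98
tool_pos: [0.5667, -0.2022, 0.1533]
orientation: [3.048, 0.739, 0.01]
force: [1.0, -0.5, -0.1]
opening: 0.0497
gripper_force: 0.0
```

```bash
python3 - <<'E'
from h import *
s=robot.read_state();print(s['q'].round(2),s['opening'],move([*B['light'],.1],TY),move([*B['light'],.15],TY))
E
```

```text
[-0.43  0.16  1.57  0.    1.4   0.67] 0.049741189685952786 [ 0.0867 -0.4691  0.0507  0.27   -0.42   38.19  ] [ 8.690e-02 -4.687e-01  7.000e-04  2.700e-01 -4.200e-01  3.819e+01]
```

Emit:
carry_out([
  [0.008,-0.045,0,0,0,4],
  [0.018,-0.1,0,0,0,9],
  [0.028,-0.15,0,0,0,14],
  [0.037,-0.2,0,0,0,19],
  [0.046,-0.25,0,0,0,23],
  [0.055,-0.3,0,0,0,27],
  [0.064,-0.35,0,0,0,31],
  [0.073,-0.4,0,0,0,35],
  [0.082,-0.45,0.02,0,0,38.2],
  [0.087,-0.469,0.05,0,0,38.2],
  [0.087,-0.469,0.05,0,0,38.2],
  [0.087,-0.469,0.05,0,0,38.2],
])

```text
t: 12.48
tool_pos: [0.427, 0.2553, 0.0983]
orientation: [3.127, -0.3, 0.001]
force: [0.5, -0.5, 0.2]
opening: 0.0492
gripper_force: 0.0
```

```bash
python3 - <<'E'
from h import *
s=robot.read_state();a=robot.read_camera("wrist");cv2.imwrite("pics/w4.png",a[150:350,130:430,::-1].repeat(2,0).repeat(2,1))
m=wristmodel(s);print(s['tool_pos'].round(4),s['q'].round(2),proj(m,[*B['light'],.072]),move([*B['light'],.03],TY))
E
```

```text
[0.427  0.2553 0.0983] [ 0.44 -0.06  1.9  -0.    1.29  2.2 ] [[285.19567215 231.74655031]] [ 0.0019  0.0006  0.0689 -0.03   -0.07   -0.05  ]
```

View pics/w4.png

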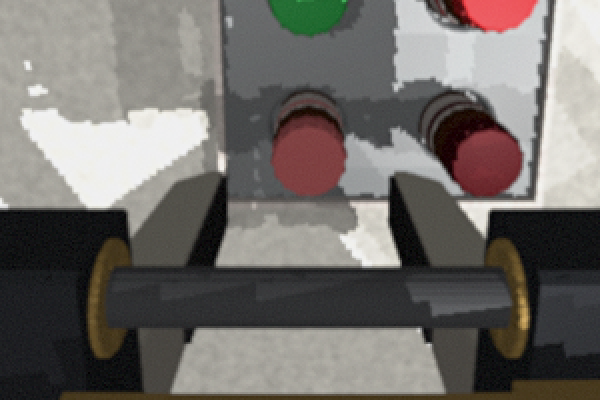

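The salmon cap is at (284,229) and was predicted at (285,232), about 2 mm farther along tool x. It is the correct bottle, in shadow, so I'll add 1.5 mm and grip.

Emit:
carry_out([
  [0.003,0.0005,0.02,0,0,0],
  [0.003,0.0005,0.045,0,0,0],
  [0.003,0.0005,0.063,0,0,0],
  [0.003,0.0005,0.069,0,0,0],
  [0.003,0.0005,0.069,0,0,0],
  [0.003,0.0005,0.069,0,0,0],
])

```text
t: 13.28
tool_pos: [0.4303, 0.2551, 0.0296]
orientation: [-3.126, 0.3, -0.002]
force: [-0.1, 0.4, 0.1]
opening: 0.049
gripper_force: 0.0
```

Emit:
carry_out([
  [0,0,0,0,0,0],
  [0,0,0,0,0,0],
  [0,0,0,0,0,0],
  [0,0,0,0,0,0],
  [0,0,0,0,0,0],
  [0,0,0,0,0,0],
], jaw=255)

```text
t: 14.02
tool_pos: [0.4297, 0.2549, 0.0289]
orientation: [-3.127, 0.3, -0.001]
force: [-0.8, -0.2, 4.1]
opening: 0.0273
gripper_force: 15.0
```

Emit:
carry_out([
  [0,0,-0.01,0,0,0],
  [0,0,-0.03,0,0,0],
  [0,0,-0.06,0,0,0],
  [0,0,-0.09,0,0,0],
  [0,0,-0.11,0,0,0],
  [0,0,-0.12,0,0,0],
  [0,0,-0.12,0,0,0],
])

```text
t: 14.9
tool_pos: [0.4298, 0.2549, 0.1492]
orientation: [-3.127, 0.3, -0.001]
force: [-0.1, 0.9, -0.3]
opening: 0.0273
gripper_force: 15.0
```

```bash
python3 - <<'E'
from h import *
s=robot.read_state();print(s['q'].round(2),s['opening'],s['gripper_force'],move([*PL[1],.15],RY))
E
```

```text
[ 0.43 -0.1   1.85  0.    1.39  2.19] 0.027311290289091347 14.999672627800464 [ 1.745e-01  4.564e-01 -1.000e-03 -2.000e-02 -6.000e-02 -3.823e+01]
```

Emit:
carry_out([
  [0.008,0.02,0,0,0,-2],
  [0.023,0.06,0,0,0,-6],
  [0.042,0.11,0,0,0,-10],
  [0.061,0.16,0,0,0,-14],
  [0.08,0.21,0,0,0,-18],
  [0.099,0.26,0,0,0,-22],
  [0.118,0.31,0,0,0,-26],
  [0.137,0.36,0,0,0,-30],
  [0.157,0.41,0,0,0,-34],
  [0.168,0.44,0,0,0,-37],
  [0.1745,0.456,0,0,0,-38.2],
  [0.1745,0.4565,0,0,0,-38.2],
])

```text
t: 16.4
tool_pos: [0.5132, -0.2272, 0.147]
orientation: [-3.052, -0.736, 0.003]
force: [-0.1, -0.4, -0.3]
opening: 0.0276
gripper_force: 15.0
```

Emit:
carry_out([
  [0,0,0,0,0,0],
  [0,0,0.01,0,0,0],
])

```text
t: 16.65
tool_pos: [0.5146, -0.2259, 0.1389]
orientation: [3.052, 0.741, 0.002]
force: [-0.1, 0.0, -0.8]
opening: 0.0276
gripper_force: 15.0
```

```bash
python3 - <<'E'
from h import *
s=robot.read_state();print(s['tool_pos'],s['force'],move([*PL[1],.034],RY))
E
```

```text
[ 0.51458106 -0.22590967  0.13892765] [-0.14679149  0.04670651 -0.83840599] [-0.0005  0.0002  0.1049  0.06   -0.05    0.01  ]
```

Emit:
carry_out([
  [0,0,0.03,0,0,0],
  [0,0,0.06,0,0,0],
  [0,0,0.085,0,0,0],
  [0,0,0.095,0,0,0],
  [0,0,0.1,0,0,0],
  [0,0,0.103,0,0,0],
  [0,0,0.104,0,0,0],
  [0,0,0.105,0,0,0],
  [0,0,0.105,0,0,0],
])

```text
t: 17.77
tool_pos: [0.5143, -0.2267, 0.034]
orientation: [3.053, 0.74, 0.001]
force: [0.1, -0.2, -0.3]
opening: 0.0272
gripper_force: 15.0
```

Emit:
carry_out([
  [0,0,0.0005,0,0,0],
  [0,0,0.001,0,0,0],
  [0,0,0.0015,0,0,0],
  [0,0,0.0015,0,0,0],
])

```text
t: 18.27
tool_pos: [0.5142, -0.2266, 0.0329]
orientation: [3.053, 0.74, 0.0]
force: [-3.3, 0.9, 6.9]
opening: 0.0279
gripper_force: 15.0
```

Emit:
carry_out([
  [0,0,0,0,0,0],
  [0,0,0,0,0,0],
  [0,0,0,0,0,0],
  [0,0,0,0,0,0],
], jaw=120)

```text
t: 18.77
tool_pos: [0.514, -0.2265, 0.032]
orientation: [-3.053, -0.74, 0.0]
force: [-0.2, -1.0, 0.2]
opening: 0.0488
gripper_force: 0.0
```

Emit:
carry_out([
  [0,0,-0.02,0,0,0],
  [0,0,-0.05,0,0,0],
  [0,0,-0.08,0,0,0],
  [0,0,-0.115,0,0,0],
  [0,0,-0.115,0,0,0],
  [0,0,-0.115,0,0,0],
])

```text
t: 19.52
tool_pos: [0.5142, -0.2266, 0.1477]
orientation: [3.053, 0.74, 0.001]
force: [-0.3, 0.0, 0.4]
opening: 0.0489
gripper_force: 0.0
```

```bash
python3 - <<'E'
from h import *
s=robot.read_state();print(s['q'].round(2),s['opening'],move([*B['mid'],.1],TY))
E
```

```text
[-0.51  0.07  1.68 -0.    1.39  0.59] 0.048948061305255204 [ 1.508e-01 -3.802e-01  4.750e-02  3.000e-02 -4.000e-02  3.820e+01]
```

Emit:
carry_out([
  [0.014,-0.035,0,0,0,4],
  [0.034,-0.085,0,0,0,9],
  [0.054,-0.135,0,0,0,14],
  [0.074,-0.185,0,0,0,19],
  [0.093,-0.235,0,0,0,24],
  [0.113,-0.285,0,0,0,29],
  [0.133,-0.335,0,0,0,34],
  [0.147,-0.37,0.01,0,0,38.2],
  [0.151,-0.38,0.03,0,0,38.2],
  [0.151,-0.38,0.0475,0,0,38.2],
  [0.151,-0.38,0.0475,0,0,38.2],
  [0.151,-0.38,0.0475,0,0,38.2],
])

```text
t: 21.02
tool_pos: [0.4746, 0.1796, 0.0998]
orientation: [3.127, -0.302, -0.0]
force: [0.5, 0.1, 0.5]
opening: 0.0495
gripper_force: 0.0
```

```bash
python3 - <<'E'
from h import *
s=robot.read_state();a=robot.read_camera("wrist");cv2.imwrite("pics/w5.png",a[150:350,130:430,::-1].repeat(2,0).repeat(2,1))
m=wristmodel(s);print(s['tool_pos'].round(4),s['q'].round(2),proj(m,[*B['mid'],.072]),move([*B['mid'],.03],TY))
E
```

```text
[0.4746 0.1796 0.0998] [ 0.26 -0.03  1.88 -0.    1.3   2.02] [[283.39660902 235.14255286]] [-0.0009 -0.0005  0.0703 -0.01   -0.04   -0.07  ]
```

View pics/w5.png

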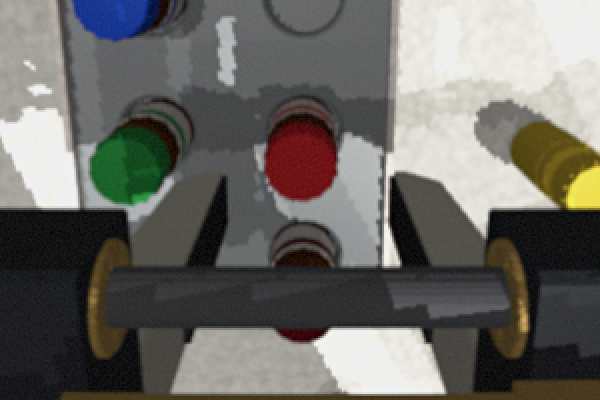

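The clear red cap is at (280,232) and was predicted at (283,235), so I'll correct by about 1.5 mm and grip.

Emit:
carry_out([
  [0.0005,-0.0015,0.02,0,0,0],
  [0.0005,-0.0015,0.045,0,0,0],
  [0.0005,-0.0015,0.064,0,0,0],
  [0.0005,-0.0015,0.0705,0,0,0],
  [0.0005,-0.0015,0.0705,0,0,0],
  [0.0005,-0.0015,0.0705,0,0,0],
])

```text
t: 21.82
tool_pos: [0.4761, 0.1819, 0.0303]
orientation: [-3.127, 0.3, -0.003]
force: [0.4, -0.2, 0.2]
opening: 0.0491
gripper_force: 0.0
```

Emit:
carry_out([
  [0,0,0,0,0,0],
  [0,0,0,0,0,0],
  [0,0,0,0,0,0],
  [0,0,0,0,0,0],
  [0,0,0,0,0,0],
  [0,0,0,0,0,0],
], jaw=255)

```text
t: 22.58
tool_pos: [0.4753, 0.1819, 0.0294]
orientation: [-3.127, 0.3, -0.001]
force: [-1.5, 0.1, 3.6]
opening: 0.0275
gripper_force: 15.0
```

Emit:
carry_out([
  [0,0,-0.01,0,0,0],
  [0,0,-0.03,0,0,0],
  [0,0,-0.06,0,0,0],
  [0,0,-0.09,0,0,0],
  [0,0,-0.11,0,0,0],
  [0,0,-0.12,0,0,0],
  [0,0,-0.12,0,0,0],
])

```text
t: 23.45
tool_pos: [0.4754, 0.1819, 0.1496]
orientation: [-3.127, 0.3, -0.001]
force: [0.1, -0.2, -0.5]
opening: 0.0272
gripper_force: 15.0
```

```bash
python3 - <<'E'
from h import *
s=robot.read_state();print(s['q'].round(2),s['opening'],s['gripper_force'],move([*PL[2],.15],RY))
E
```

```text
[ 0.26 -0.07  1.82 -0.    1.39  2.03] 0.027157741333554173 14.999734747689217 [ 7.190e-02  4.280e-01 -5.000e-04 -1.000e-02 -5.000e-02 -3.823e+01]
```

Emit:
carry_out([
  [0.004,0.02,0,0,0,-2],
  [0.01,0.06,0,0,0,-6],
  [0.018,0.11,0,0,0,-10],
  [0.027,0.16,0,0,0,-14],
  [0.035,0.21,0,0,0,-18],
  [0.044,0.26,0,0,0,-23],
  [0.052,0.31,0,0,0,-28],
  [0.06,0.36,0,0,0,-33],
  [0.067,0.4,0,0,0,-36],
  [0.071,0.42,0,0,0,-37.5],
  [0.072,0.428,0,0,0,-38.2],
  [0.072,0.428,0,0,0,-38.2],
])

```text
t: 24.95
tool_pos: [0.464, -0.2517, 0.1482]
orientation: [-3.052, -0.738, 0.002]
force: [-0.2, 0.5, -0.2]
opening: 0.0274
gripper_force: 15.0
```

Emit:
carry_out([
  [0,0,0,0,0,0],
  [0,0,0.01,0,0,0],
  [0,0,0.01,0,0,0],
])

```text
t: 25.32
tool_pos: [0.4639, -0.251, 0.1378]
orientation: [-3.051, -0.741, 0.002]
force: [-1.2, -1.0, -0.7]
opening: 0.0274
gripper_force: 15.0
```

```bash
python3 - <<'E'
from h import *
s=robot.read_state();print(s['tool_pos'],s['force'],move([*PL[2],.0345],RY))
E
```

```text
[ 0.46387009 -0.2510466   0.13779387] [-1.20391906 -0.97082299 -0.67439902] [ 0.0003  0.0014  0.1033 -0.1     0.06    0.02  ]
```

Emit:
carry_out([
  [0,0.001,0.03,0,0,0],
  [0,0.001,0.06,0,0,0],
  [0,0.001,0.085,0,0,0],
  [0,0.001,0.095,0,0,0],
  [0,0.001,0.1,0,0,0],
  [0,0.001,0.102,0,0,0],
  [0,0.001,0.104,0,0,0],
  [0,0.001,0.104,0,0,0],
  [0,0.001,0.104,0,0,0],
])

```text
t: 26.45
tool_pos: [0.4652, -0.2531, 0.0355]
orientation: [3.053, 0.74, 0.001]
force: [-0.3, 0.6, -0.1]
opening: 0.0276
gripper_force: 15.0
```

Emit:
carry_out([
  [0,-0.001,0.0005,0,0,0],
  [0,-0.001,0.001,0,0,0],
  [0,-0.001,0.0015,0,0,0],
  [0,-0.001,0.002,0,0,0],
  [0,-0.001,0.002,0,0,0],
])

```text
t: 27.08
tool_pos: [0.4645, -0.2521, 0.0334]
orientation: [-3.053, -0.74, 0.0]
force: [-1.4, 1.5, 4.8]
opening: 0.0277
gripper_force: 15.0
```

Contact. Now release, rise and go back for the darkest.

Emit:
carry_out([
  [0,0,0,0,0,0],
  [0,0,0,0,0,0],
  [0,0,0,0,0,0],
  [0,0,0,0,0,0],
], jaw=120)

```text
t: 27.58
tool_pos: [0.4645, -0.2521, 0.0331]
orientation: [3.053, 0.74, -0.0]
force: [0.8, -0.3, -0.4]
opening: 0.049
gripper_force: 0.0
```

Emit:
carry_out([
  [0,0,-0.02,0,0,0],
  [0,0,-0.05,0,0,0],
  [0,0,-0.08,0,0,0],
  [0,0,-0.115,0,0,0],
  [0,0,-0.115,0,0,0],
  [0,0,-0.115,0,0,0],
])

```text
t: 28.32
tool_pos: [0.4642, -0.2519, 0.1476]
orientation: [-3.053, -0.74, 0.001]
force: [-0.2, -0.5, -0.5]
opening: 0.0492
gripper_force: 0.0
```

```bash
python3 - <<'E'
from h import *
s=robot.read_state();print(s['q'].round(2),s['opening'],move([*B['dark'],.1],TY))
E
```

```text
[-0.59 -0.02  1.77 -0.    1.39  0.5 ] 0.04923766947676931 [ 1.613e-01 -4.157e-01  4.770e-02 -2.000e-02  2.000e-02  3.819e+01]
```

Emit:
carry_out([
  [0.014,-0.035,0,0,0,4],
  [0.033,-0.085,0,0,0,9],
  [0.052,-0.135,0,0,0,14],
  [0.072,-0.185,0,0,0,19],
  [0.091,-0.235,0,0,0,24],
  [0.11,-0.285,0,0,0,28],
  [0.13,-0.335,0,0,0,32],
  [0.149,-0.385,0,0,0,36],
  [0.159,-0.41,0.015,0,0,38.2],
  [0.161,-0.416,0.04,0,0,38.2],
  [0.161,-0.416,0.0475,0,0,38.2],
  [0.161,-0.416,0.0475,0,0,38.2],
])

```text
t: 29.82
tool_pos: [0.4163, 0.1907, 0.0995]
orientation: [3.126, -0.3, -0.004]
force: [-0.3, 0.1, 0.6]
opening: 0.0489
gripper_force: 0.0
```

```bash
python3 - <<'E'
from h import *
s=robot.read_state();a=robot.read_camera("wrist");cv2.imwrite("pics/w6.png",a[150:350,130:430,::-1].repeat(2,0).repeat(2,1))
m=wristmodel(s);print(s['tool_pos'].round(4),s['q'].round(2),proj(m,[*B['dark'],.072]),move([*B['dark'],.03],TY))
E
```

```text
[0.4163 0.1907 0.0995] [ 0.32 -0.17  2.   -0.    1.31  2.08] [[283.11675289 233.38158976]] [ 0.0001 -0.0007  0.0705  0.03    0.04   -0.04  ]
```

View pics/w6.png

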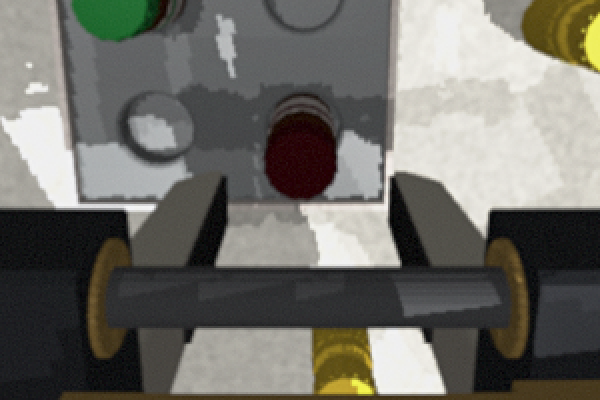

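The dark maroon cap is at (280,231) and was predicted at (283,233), so I'll use the same small correction.

Emit:
carry_out([
  [0.0015,-0.0015,0.02,0,0,0],
  [0.0015,-0.0015,0.045,0,0,0],
  [0.0015,-0.0015,0.064,0,0,0],
  [0.0015,-0.0015,0.0705,0,0,0],
  [0.0015,-0.0015,0.0705,0,0,0],
  [0.0015,-0.0015,0.0705,0,0,0],
])

```text
t: 30.62
tool_pos: [0.4199, 0.1928, 0.0313]
orientation: [-3.126, 0.3, -0.003]
force: [0.0, 0.2, 0.1]
opening: 0.0496
gripper_force: 0.0
```

Emit:
carry_out([
  [0,0,0,0,0,0],
  [0,0,0,0,0,0],
  [0,0,0,0,0,0],
  [0,0,0,0,0,0],
  [0,0,0,0,0,0],
  [0,0,0,0,0,0],
], jaw=255)

```text
t: 31.38
tool_pos: [0.4191, 0.1927, 0.0304]
orientation: [-3.127, 0.3, -0.0]
force: [-0.8, -0.9, 4.7]
opening: 0.0271
gripper_force: 15.0
```

Emit:
carry_out([
  [0,0,-0.01,0,0,0],
  [0,0,-0.03,0,0,0],
  [0,0,-0.06,0,0,0],
  [0,0,-0.09,0,0,0],
  [0,0,-0.11,0,0,0],
  [0,0,-0.12,0,0,0],
  [0,0,-0.12,0,0,0],
])

```text
t: 32.25
tool_pos: [0.4193, 0.1928, 0.1506]
orientation: [-3.127, 0.3, -0.002]
force: [0.1, 0.3, -1.1]
opening: 0.0278
gripper_force: 15.0
```

```bash
python3 - <<'E'
from h import *
s=robot.read_state();print(s['q'].round(2),s['opening'],s['gripper_force'],move([*PL[3],.15],RY))
E
```

```text
[ 0.32 -0.21  1.95  0.    1.41  2.08] 0.027805191847784794 14.99985794245731 [ 8.510e-02  4.627e-01  5.000e-04 -1.000e-02 -6.000e-02 -3.823e+01]
```

Emit:
carry_out([
  [0.004,0.02,0,0,0,-2],
  [0.011,0.06,0,0,0,-6],
  [0.02,0.11,0,0,0,-10],
  [0.029,0.16,0,0,0,-14],
  [0.039,0.21,0,0,0,-18],
  [0.048,0.26,0,0,0,-22],
  [0.057,0.31,0,0,0,-26],
  [0.066,0.36,0,0,0,-30],
  [0.075,0.41,0,0,0,-34],
  [0.081,0.44,0,0,0,-37],
  [0.084,0.456,0,0,0,-38.2],
  [0.085,0.4625,0,0,0,-38.2],
])

```text
t: 33.75
tool_pos: [0.4136, -0.2779, 0.1487]
orientation: [-3.052, -0.737, 0.002]
force: [0.0, 1.1, -0.1]
opening: 0.0276
gripper_force: 15.0
```

Emit:
carry_out([
  [0,0,0,0,0,0],
  [0,0,0.01,0,0,0],
  [0,0,0.01,0,0,0],
  [0,0,0.01,0,0,0],
])

```text
t: 34.25
tool_pos: [0.4145, -0.277, 0.14]
orientation: [-3.053, -0.741, 0.0]
force: [-0.6, -0.3, -0.6]
opening: 0.0274
gripper_force: 15.0
```

```bash
python3 - <<'E'
from h import *
s=robot.read_state();print(s['tool_pos'],s['force'],move([*PL[3],.0365],RY))
E
```

```text
[ 0.41450227 -0.27704893  0.13996316] [-0.6079135  -0.26653788 -0.6141199 ] [ 0.      0.0008  0.1035 -0.02    0.      0.01  ]
```

Emit:
carry_out([
  [0,0.0005,0.03,0,0,0],
  [0,0.0005,0.06,0,0,0],
  [0,0.0005,0.085,0,0,0],
  [0,0.0005,0.095,0,0,0],
  [0,0.0005,0.1,0,0,0],
  [0,0.0005,0.102,0,0,0],
  [0,0.0005,0.1035,0,0,0],
  [0,0.0005,0.1035,0,0,0],
  [0,0.0005,0.1035,0,0,0],
])

```text
t: 35.38
tool_pos: [0.4149, -0.2782, 0.037]
orientation: [3.053, 0.74, 0.001]
force: [1.0, -0.5, -1.0]
opening: 0.0273
gripper_force: 15.0
```

Emit:
carry_out([
  [0,0,0.0005,0,0,0],
  [0,0,0.001,0,0,0],
  [0,0,0.0015,0,0,0],
  [0,0,0.0015,0,0,0],
])

```text
t: 35.88
tool_pos: [0.4146, -0.278, 0.035]
orientation: [-3.053, -0.74, 0.0]
force: [0.1, -0.0, 0.1]
opening: 0.0272
gripper_force: 15.0
```

Emit:
carry_out([
  [0,0,0.0005,0,0,0],
  [0,0,0.001,0,0,0],
  [0,0,0.001,0,0,0],
])

```text
t: 36.25
tool_pos: [0.4148, -0.2781, 0.0344]
orientation: [3.053, 0.74, 0.0]
force: [-1.2, 1.6, 2.9]
opening: 0.0274
gripper_force: 15.0
```

Contact. I'll release, rise and clear the view.

Emit:
carry_out([
  [0,0,0,0,0,0],
  [0,0,0,0,0,0],
  [0,0,0,0,0,0],
  [0,0,0,0,0,0],
], jaw=120)

```text
t: 36.75
tool_pos: [0.4147, -0.278, 0.0341]
orientation: [-3.053, -0.74, 0.0]
force: [-0.2, 0.8, 0.1]
opening: 0.0489
gripper_force: 0.0
```

Emit:
carry_out([
  [0,0,-0.02,0,0,0],
  [0,0,-0.05,0,0,0],
  [0,0,-0.09,0,0,0],
  [0,0,-0.14,0,0,0],
  [0,0,-0.2,0,0,0],
  [0,0,-0.2,0,0,0],
  [0,0,-0.2,0,0,0],
  [0,0,-0.2,0,0,0],
])

```text
t: 37.75
tool_pos: [0.4139, -0.2774, 0.2321]
orientation: [-3.051, -0.739, 0.003]
force: [-0.1, 0.3, -1.1]
opening: 0.049
gripper_force: 0.0
```

```bash
python3 - <<'E'
from h import *
s=robot.read_state();w=robot.read_camera("wrist");a=robot.read_camera("scene");b=robot.read_camera("top")
print(s['tool_pos'],s['force']);m=wristmodel(s)
for p in PL: print(proj(m,[*p,.076]).round(1))
out=np.zeros((600,800,3),np.uint8)
out[:300,:400]=cv2.resize(w[:300],(400,300));out[:300,400:]=cv2.resize(a[90:350,150:420],(400,300))
out[300:,:400]=cv2.resize(b[120:280,340:500],(400,300));out[300:,400:]=cv2.resize(b[160:280,120:270],(400,300))
cv2.imwrite("pics/end.png",out[:,:,::-1])
E
```

```text
[ 0.41392098 -0.27735137  0.23208641] [-0.12151344  0.30782155 -1.0679585 ]
[[284.8  30.9]]
[[284.9  90.5]]
[[284.9 145.3]]
[[284.9 195.7]]
```

View pics/end.png

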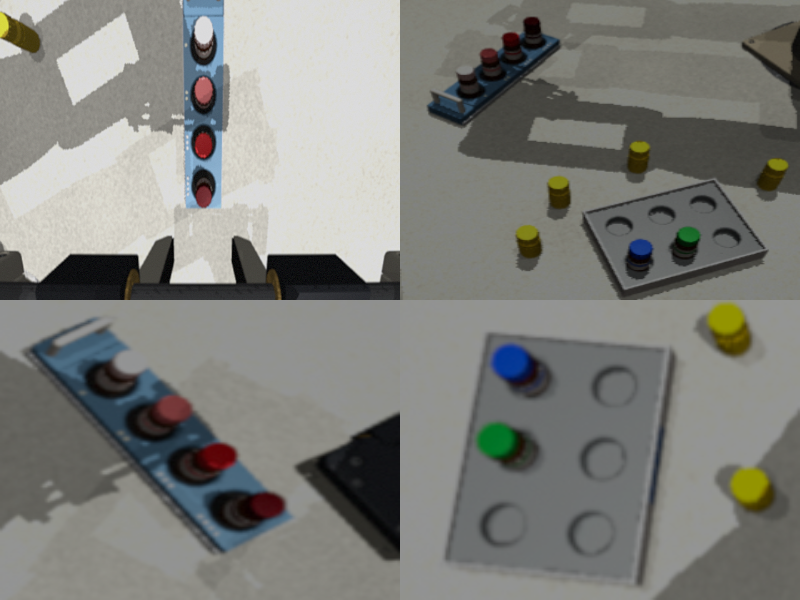

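The end views show all four bottles upright in order from the handle: white, salmon, red, maroon. The wrist-view cap tops at about (285,30), (285,91), (285,145) and (285,196) match the predictions for the place centres. The blue and green controls are undisturbed. I'll hand in the job.

```bash
python3 -c "
from plant import robot
print(robot.close_job())"
```

```text
the job is handed in; nothing more can be done
None
```

The job is handed in: the four calibrators stand upright in the rack, palest at the handle to darkest at the far end, and the blue and green controls were left in the tray; the hand-in returned no verdict.

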